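# Wedge up the pressure plate of the cushion test stand and hold it

### The job

Take the long, low wedge and push it, thin end first and flat on the stand's base, under the front edge of the test stand's hinged pressure plate until the plate just lifts off its rests, with the front edge raised by about 6 mm and no more than 10. Let the wedge alone do the lifting, do not touch the plate, and leave the short chock and the other kit on the table where they are. The job ends holding: finish with the wedge still gripped in the fingers, flat on the base and carrying the plate.

Things in the scene. Friction and masses are not known exactly. Their poses are not given: they have to be found in the camera images.
- wedge: long, low black plastic wedge, loose, 165 mm long, 40 wide, 0.17 kg, lying on its flat underside, left or right of the stand. Thick end: a grip block 40 x 40 x 44 mm high; the origin is its centre, 22 mm above the underside. x points along the wedge to the thin end, z up. The sloping top falls evenly from 34 mm above the underside at x = 20 mm to 6 mm at the thin end, x = 145 mm
- wedge_tip (a point): middle of the wedge's thin end, at its underside, 145 mm ahead of the grip block's centre; axes as the wedge's
- stand: fixed test stand. Origin on the table under the front edge of its pressure plate; x points into the stand (the way to push), z up. Grey base plate, 10 mm thick, from x = -160 to 210 and y = -110 to 110 mm: a flat apron in front of the pressure plate. Two rests, 21 mm high above the base, at y = +-84 to 106 mm just behind the front edge; the mouth between them is open, 168 mm wide
- plate: aluminium pressure plate with black rubber ribs, 185 x 186 mm and 6 mm thick, 0.5 to 0.8 kg, hinged at the stand's far end, 185 mm behind its front edge, and lying level on the rests; it falls back by its weight. Origin at the middle of the hinge pin. Its top (ribs) is 40 mm above the table at rest
- plate_lip (a point): lowest point, in the middle, of the round nose bar (10 mm thick, 150 mm long, along y) under the plate's front edge, 5 mm behind the stand's origin; this bar rides up the wedge. At rest it is 18 mm above the base plate's top, 28 mm above the table; what it stands higher is the lift of the plate
- chock: short, steep black plastic chock, 90 mm long, 50 mm wide, 50 mm high, loose, not needed; origin at its underside
- radio: hand radio lying flat, 115 x 58 x 34 mm with a 90 mm aerial, loose; origin at its underside
- meter: yellow and black gas meter lying flat, 110 x 66 x 30 mm, loose; origin at its underside
- coupling: brass coupling standing upright, 38 mm across, 36 mm high, loose; origin at its underside
- remote: grey remote control with two sticks, 100 x 160 x 47 mm, loose; origin at its underside
- lamp: black hand lamp with an orange head, 160 mm long, 46 mm wide, 40 mm high, loose; origin at its underside
Mind the look-alikes: they are no part of the job. What is shaped like the chock but orange or pink is not meant.

How it is judged:
On the way:
1. the wedge's thin end is in the mouth under the plate's front edge, low on the base, with the plate still down on its rests (x of wedge_tip in the frame of stand between 0.008 and 0.12 m and y of wedge_tip in the frame of stand between -0.09 and 0.09 m and height (world z) of wedge_tip below 0.02 m and height (world z) of plate_lip below 0.0295 m), for 0.1 s.
At the end, for the whole second after the job is handed in: the middle of the plate's front edge stands 2 to 11 mm above where it rests, carried by the wedge (contact force over 0.5 N); the wedge lies flat on the base (within 3.5 mm and 4 degrees), at rest and gripped by the fingers (over 2 N); robot and chock do not touch the plate (height (world z) of plate_lip between 0.03 and 0.039 m and contact force between wedge and plate above 0.5 N and contact force between the fingers and wedge above 2 N and contact force between each of the arm, the fingers and plate below 0.2 N and contact force between chock and plate below 0.1 N and angle between wedge's own z axis and vertical below 0.07 rad and height (world z) of wedge between 0.028 and 0.0355 m and height (world z) of wedge_tip below 0.014 m and linear speed of wedge below 0.02 m/s); the arm keeps its last pose, push and grip.
It fails at once if the robot pushes on or lifts the plate itself (over 2 N) (contact force between any of the fingers, the arm and plate above 2 N).
It fails at once if the plate is lifted far too high (front edge over 18 mm up) (height (world z) of plate_lip above 0.046 m).
It fails at once if the chock, radio, meter, coupling, remote or lamp is moved by more than 30 mm (distance of any of chock, radio, meter, coupling, remote, lamp from where it was at the start of the episode above 0.03 m).
It also fails if it takes over 48 s, if anything falls off the work surface, if the arm or the gripper's body presses on something with over 40 N, if the wrist force passes 120 N, or if a joint passes its speed limit or range.

### The arm

A 7-joint arm with a two-finger parallel gripper is mounted at the origin on the work surface. World frame = base frame: x ahead of the robot, y to its left, z up, the work surface at z = 0. Lengths are in m, angles in rad, forces in N, time in s.
With the tool pointing down it reaches from about 0.425 to 1.025 m from the base axis. Payload 9.4 kg.
Tool frame: the origin (TCP) lies at the very end of the fingers, on their centre line; the grasp point (between the pads) lies arm.grip_depth behind it (arm.grip_depth is the distance from the TCP to the grasp point, in m); z points along the fingers, y is the direction in which the jaws open and shut (so a half turn about z gives the same grasp; the last joint's range is limited). The gripper opens to 93 mm and grips with 3 to 60 N. Pads are 15 mm wide; open, the fingers measure 128 mm over their backs; the gripper's body (75 mm by 188 mm) begins 65 mm behind the grasp point.
Start: joints at [1.163, 0.599, -0.003, 1.599, 0.002, 0.943, -0.08], TCP at [0.235, -0.686, 0.182] pointing down, gripper open.
Joint ranges: [-2.57, 2.57], [-0.35, 1.97], [-1.29, 1.29], [0.11, 2.56], [-1.05, 4.19], [0.11, 1.86], [-2.63, 2.63]. Speed limits (rad/s): [2.22, 2.22, 3.01, 3.01, 3.14, 3.14, 3.14].

### API

Orientations are given as a unit quaternion [x, y, z, w].
In Python, from bench import arm, cams, workorder gives the robot as it stands.
- The arm moves only by the tool send_rows, never from a script. Its argument "rows" is a list of rows, each an object of numbers: "rx", "ry", "rz": the turn, a rotation vector about the world's x, y, z in degrees; "tx", "ty", "tz": the shift along the world's x, y, z in mm; "grip": the closure in counts, from 0 (fully open) to 255 (shut). A call has 1 to 5 rows; each row shifts and turns the commanded pose from where the row before left it; what a row does not reach is not made up. A row lasts 1/12 s, in which the tool goes at most 41.7 mm and 7.16 degrees, less where a joint would pass 70% of its speed; a pose out of reach is approached as far as the arm can. A call is refused whole if a number of a shift passes 41.7 or a number of a turn 7.16, either way. A call with a gripper value outside its range is refused whole. The fingers move at their own pace and stop on an object; "grip_force" is the grip in N (left out, the last holds). Time passes only in rows, so rows that do not move let the fingers close. It gives the time, the measured TCP pose, the force and the opening at its end, in the units of the state.
- arm.state(): the state, without advancing time (a new reading comes with each control period).
- cams.grab_frame(name): name is "side" or "top"; returns the picture (480x640x3 uint8, red, green, blue); there is no depth.
- cams.calibration(name): a dict with "mtx" (3x3 intrinsics, pixels), "extrinsics" (4x4, takes a point from camera to world coordinates). Camera axes: x right, y down, z forward; pixel columns grow to the right and rows downward; lengths in m; the calibration is good to about 2 mm. A picture is of the moment at which its call begins. calibration takes no time and is no camera call.
- workorder.hand_in(): hands the job in, once; it reports no verdict.
The state is a dict: "clock": time; "q": joint angles; "dq": joint speeds; "effort": joint torques, N m; "tcp_pos": TCP position; "orientation": TCP orientation; "contact_force": force on the tool from outside, world axes, zero at the start; "moment": the same for the moment, N m; "opening": opening from 0.0 (shut) to 1.0 (fully open).
Only numpy, scipy, OpenCV 4.12 (cv2) and the standard library are available. Lean on these libraries where they do the work, as an engineer would, in place of code of your own. Each camera call takes 0.05 s, during which the arm holds its last target.

## Working session

There is one attempt and no reset: what is moved stays moved. The work goes in short steps, Python scripts to look and compute and a tool call to move; the robot and the scene stay as the last step left them, time stands still between calls to the robot, and variables do not carry over. Pictures are saved under pics/ and viewed, and the job is handed in when it is done.

Besides the shell and the picture viewer there is one more tool, called after "Call:" as a command line: name --argument value ..., lists and objects as JSON in quotes. send_rows: Moves the arm, as the interface text tells. Its arguments: {"type":"object","properties":{"rows":{"type":"array"},"grip_force":{"type":"number"}},"required":["rows"]}

```bash
mkdir -p pics; python3 - <<'E'
from bench import arm,cams
import cv2,numpy as np
for n in("top","side"):
    f=cams.grab_frame(n); cv2.imwrite(f"pics/{n}0.png",f[:,:,::-1]); c=cams.calibration(n); print(n,np.round(c["mtx"],1).tolist(),np.round(c["extrinsics"],3).tolist())
print(arm.state(),arm.grip_depth)
E
```

```text
top [[445.8, 0.0, 322.4], [0.0, 445.8, 242.1], [0.0, 0.0, 1.0]] [[0.006, -0.989, 0.15, 0.309], [-1.0, -0.008, -0.018, -0.004], [0.019, -0.15, -0.989, 1.388], [0.0, 0.0, 0.0, 1.0]]
side [[485.2, 0.0, 319.0], [0.0, 485.2, 239.1], [0.0, 0.0, 1.0]] [[-0.735, -0.49, 0.468, -0.08], [-0.678, 0.526, -0.514, 0.632], [0.006, -0.695, -0.719, 0.959], [0.0, 0.0, 0.0, 1.0]]
{'clock': 0.1, 'q': array([ 1.16329753,  0.60001312, -0.00252946,  1.60004986,  0.00180682,
        0.94288171, -0.0798121 ]), 'dq': array([-0.00111694, -0.00059137, -0.00033092, -0.00190415,  0.00062965,
       -0.00180632, -0.00157932]), 'effort': array([ 4.46952283e-03, -7.66557527e+01,  1.50186338e+00, -2.52937657e+01,
       -5.23240271e-02,  1.35777952e-02,  1.87082946e-05]), 'tcp_pos': array([ 0.23529528, -0.68524871,  0.18076968]), 'orientation': array([ 9.86349245e-01,  1.64665450e-01, -1.79603155e-04, -6.50765540e-04]), 'contact_force': array([-0.64219997, -0.37820804,  0.43281526]), 'moment': array([ 0.02485592, -0.06909469, -0.11224745]), 'opening': 1.0062035027402085} 0.0188
```

View pics/top0.png

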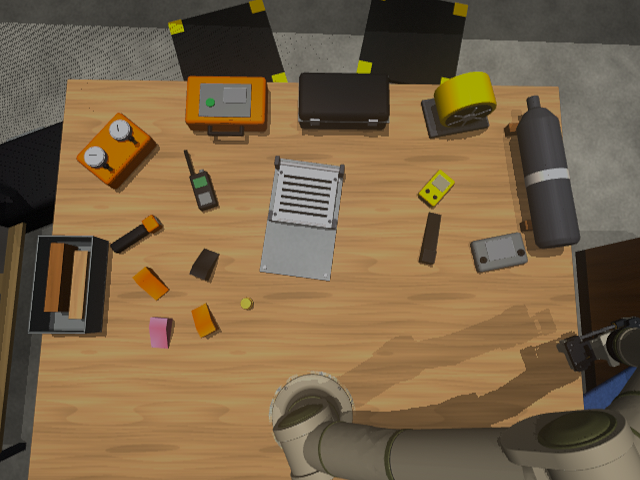

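View pics/side0.png

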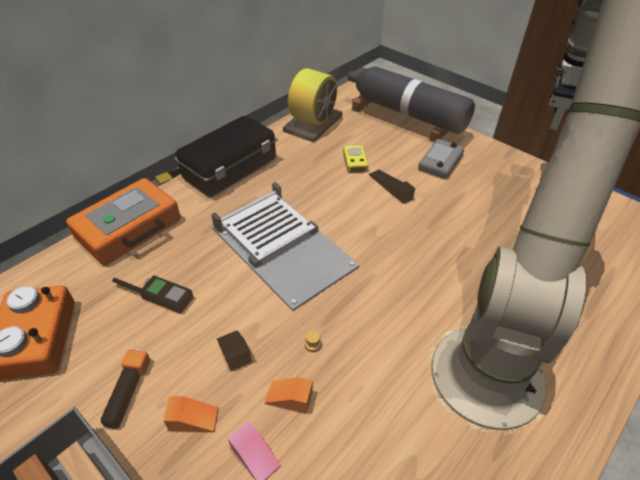

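```bash
python3 - <<'E'
import cv2,numpy as np
t=cv2.imread("pics/top0.png");s=cv2.imread("pics/side0.png")
a=cv2.resize(t[200:280,390:470],(400,400),interpolation=cv2.INTER_CUBIC)
b=cv2.resize(s[150:230,350:430],(400,400),interpolation=cv2.INTER_CUBIC)
cv2.imwrite("pics/w.png",np.hstack([a,b]))
a=cv2.resize(t[150:290,250:360],(440,560),interpolation=cv2.INTER_CUBIC)
cv2.imwrite("pics/s.png",a)
E
```

```text
(no output)
```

View pics/w.png

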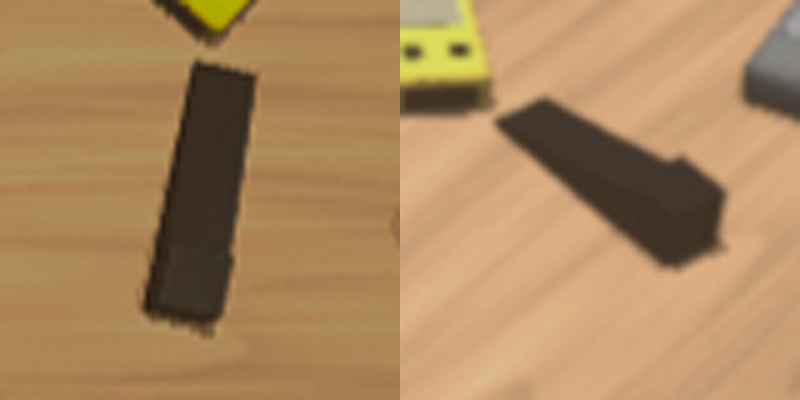

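View pics/s.png

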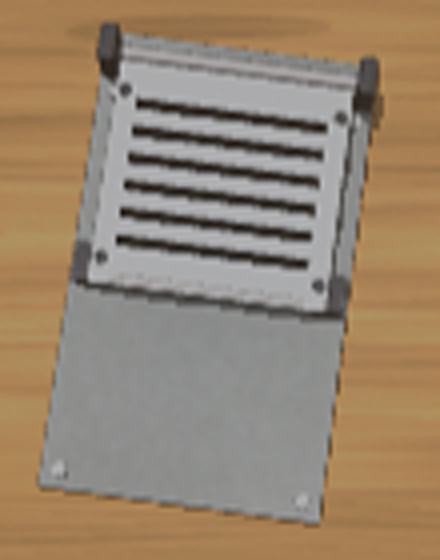

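```bash
cat > h.py <<'E'
import numpy as np
from bench import cams
def ray(n,uv,z):
    c=cams.calibration(n);E=np.array(c["extrinsics"]);d=E[:3,:3]@np.linalg.solve(np.array(c["mtx"]),[uv[0],uv[1],1.]);o=E[:3,3]
    return o+d*(z-o[2])/d[2]
def pix(n,p):
    c=cams.calibration(n);E=np.linalg.inv(np.array(c["extrinsics"]));q=np.array(c["mtx"])@(E[:3,:3]@p+E[:3,3]);return q[:2]/q[2]
E
python3 - <<'E'
from h import *
import cv2
W=lambda u,v:(390+(u-2)/5,200+(v-2)/5)
S=lambda u,v:(250+(u-1.5)/4,150+(v-1.5)/4)
def P(l,f,uv,z,n="top"):
    p=ray(n,f(*uv),z);print(l,p.round(4));return p
a=P("tipL",W,(193,62),.006);b=P("tipR",W,(257,75),.006)
c=[P("blk",W,x,.044) for x in((167,248),(232,258),(220,322),(157,312))]
V=lambda u,v:(350+(u-402)/5,150+(v-2)/5)
for x,z in(((497,123),.006),((547,97),.006),((682,157),.044),((725,192),.044),((672,212),.044),((672,268),0),((718,245),0)):P("side",V,x,z,"side")
m=(a+b)/2;k=sum(c)/4;print("len",np.linalg.norm((m-k)[:2]),"yaw",np.degrees(np.arctan2(*(m-k)[1::-1])))
print(np.linalg.norm(a-b))
f=[P("base",S,x,.01) for x in((40,488),(320,522))]
print("w",np.linalg.norm(f[0]-f[1]))
g=[P("plate",S,x,.037) for x in((90,284),(330,313))]
print("w",np.linalg.norm(g[0]-g[1]))
# base mask via side view too
E
```

```text
tipL [ 0.6175 -0.3657  0.006 ]
tipR [ 0.6095 -0.4063  0.006 ]
blk [ 0.4927 -0.3363  0.044 ]
blk [ 0.4868 -0.376   0.044 ]
blk [ 0.4475 -0.3674  0.044 ]
blk [ 0.4533 -0.329   0.044 ]
side [ 0.6173 -0.3644  0.006 ]
side [ 0.6105 -0.4069  0.006 ]
side [ 0.4889 -0.3745  0.044 ]
side [ 0.4516 -0.3653  0.044 ]
side [ 0.4637 -0.3294  0.044 ]
side [ 0.4599 -0.3339 -0.    ]
side [ 0.4518 -0.3696  0.    ]
len 0.14737096993960663 yaw -13.27791698123712
0.04147091429394691
base [0.4233 0.1642 0.01  ]
base [ 0.3986 -0.0522  0.01  ]
w 0.21777685561618843
plate [0.5787 0.1266 0.037 ]
plate [ 0.5577 -0.0585  0.037 ]
w 0.18627745297921508
```

```bash
python3 - <<'E'
from h import *
for p in((471,243),(476,271)):
  for z in(0,.047):print(p,z,ray("top",p,z).round(3))
E
```

```text
(471, 243) 0 [ 0.52  -0.501  0.   ]
(471, 243) 0.047 [ 0.513 -0.484  0.047]
(476, 271) 0 [ 0.431 -0.512  0.   ]
(476, 271) 0.047 [ 0.427 -0.495  0.047]
```

Call:
send_rows --rows '[{"tx":23.5,"ty":33.3,"rz":-3.2,"grip":85},{"tx":23.5,"ty":33.3,"rz":-3.2,"grip":85},{"tx":23.5,"ty":33.3,"rz":-3.2,"grip":85},{"tx":23.5,"ty":33.3,"rz":-3.2,"grip":85},{"tx":23.5,"ty":33.3,"rz":-3.2,"grip":85}]'

```text
invalid input
```

Call:
send_rows --rows '[{"tx":23.5,"ty":33.3,"rz":-3.2,"grip":85},{"tx":23.5,"ty":33.3,"rz":-3.2,"grip":85},{"tx":23.5,"ty":33.3,"rz":-3.2,"grip":85},{"tx":23.5,"ty":33.3,"rz":-3.2,"grip":85},{"tx":23.5,"ty":33.3,"rz":-3.2,"grip":85}]'

```text
invalid input
```

Call:
send_rows --rows '[{"grip":85},{"grip":85},{"grip":85},{"grip":85}]'

```text
invalid input
```

Call:
send_rows --rows '[{"rx":0,"ry":0,"rz":-3.2,"tx":23.5,"ty":33.3,"tz":0,"grip":85},{"rx":0,"ry":0,"rz":-3.2,"tx":23.5,"ty":33.3,"tz":0,"grip":85},{"rx":0,"ry":0,"rz":-3.2,"tx":23.5,"ty":33.3,"tz":0,"grip":85},{"rx":0,"ry":0,"rz":-3.2,"tx":23.5,"ty":33.3,"tz":0,"grip":85},{"rx":0,"ry":0,"rz":-3.2,"tx":23.5,"ty":33.3,"tz":0,"grip":85}]' --grip_force 40

```text
clock: 0.52
tcp_pos: [0.3535, -0.5174, 0.1812]
orientation: [1.0, 0.024, -0.0, -0.0]
contact_force: [0.4, -0.4, -0.7]
opening: 0.694
```

Call:
send_rows --rows '[{"rx":0,"ry":0,"rz":-3.2,"tx":23.5,"ty":33.3,"tz":0,"grip":85},{"rx":0,"ry":0,"rz":-3.2,"tx":23.5,"ty":33.3,"tz":0,"grip":85},{"rx":0,"ry":0,"rz":-3.2,"tx":23.5,"ty":33.3,"tz":0,"grip":85},{"rx":0,"ry":0,"rz":-3.2,"tx":23.5,"ty":33.3,"tz":0,"grip":85},{"rx":0,"ry":0,"rz":-3.2,"tx":23.5,"ty":33.3,"tz":0,"grip":85}]' --grip_force 40

```text
clock: 0.93
tcp_pos: [0.4711, -0.3508, 0.1813]
orientation: [0.993, -0.115, -0.0, -0.0]
contact_force: [1.3, 0.4, -0.4]
opening: 0.669
```

Call:
send_rows --rows '[{"rx":0,"ry":0,"rz":0,"tx":0,"ty":0,"tz":-35,"grip":85},{"rx":0,"ry":0,"rz":0,"tx":0,"ty":0,"tz":-35,"grip":85},{"rx":0,"ry":0,"rz":0,"tx":0,"ty":0,"tz":-30,"grip":85},{"rx":0,"ry":0,"rz":0,"tx":0,"ty":0,"tz":0,"grip":85}]' --grip_force 40

```text
clock: 1.27
tcp_pos: [0.468, -0.3501, 0.0765]
orientation: [0.994, -0.113, -0.004, -0.002]
contact_force: [-0.1, 0.9, -0.1]
opening: 0.667
```

```bash
python3 - <<'E'
from h import *
from bench import arm
import cv2
s=arm.state();print(s["clock"],s["tcp_pos"],s["orientation"],s["q"].round(2))
t=cams.grab_frame("top")[:,:,::-1];u=cams.grab_frame("side")[:,:,::-1]
cv2.imwrite("pics/d1.png",np.hstack([cv2.resize(t[190:290,380:480],(400,400)),cv2.resize(u[130:230,340:440],(400,400))]))
E
```

```text
1.2667 [ 0.46799242 -0.35007407  0.07651941] [ 0.99359854 -0.11289051 -0.00379115 -0.00181741] [ 0.47  0.57  0.11  2.01 -0.11  0.57 -1.14]
```

View pics/d1.png

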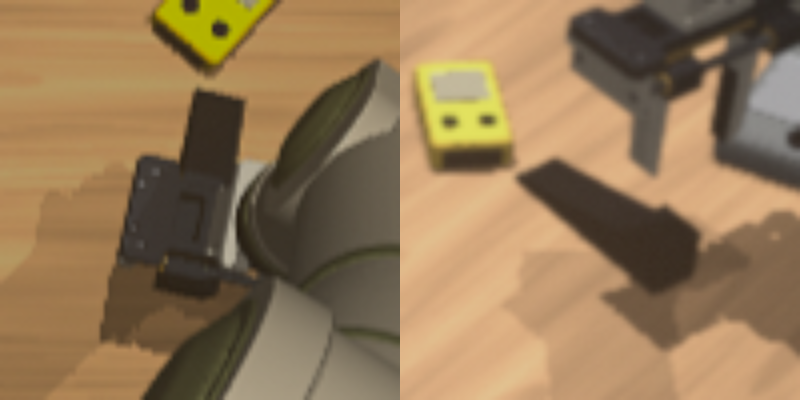

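Call:
send_rows --rows '[{"rx":0,"ry":0,"rz":0,"tx":1,"ty":-1,"tz":-35,"grip":85},{"rx":0,"ry":0,"rz":0,"tx":1,"ty":-1,"tz":-25,"grip":85},{"rx":0,"ry":0,"rz":0,"tx":0,"ty":0,"tz":0,"grip":85}]' --grip_force 40

```text
clock: 1.62
tcp_pos: [0.4718, -0.3545, 0.02]
orientation: [0.993, -0.114, -0.001, -0.001]
contact_force: [-0.1, 0.8, 0.2]
opening: 0.666
```

```bash
python3 - <<'E'
from h import *
from bench import arm
import cv2
s=arm.state();print(s["clock"],s["tcp_pos"],s["orientation"],s["q"].round(2))
from scipy.spatial.transform import Rotation as R
print(R.from_quat(s["orientation"]).as_matrix().round(4))
t=cams.grab_frame("top")[:,:,::-1];u=cams.grab_frame("side")[:,:,::-1]
cv2.imwrite("pics/d2.png",np.hstack([cv2.resize(t[190:290,380:480],(400,400)),cv2.resize(u[130:230,340:440],(400,400))]))
E
```

```text
1.6167 [ 0.47176868 -0.35454028  0.02003778] [ 9.93497947e-01 -1.13843503e-01 -1.07779049e-03 -5.69402141e-04] [ 0.49  0.66  0.08  2.04 -0.12  0.45 -1.13]
[[ 9.741e-01 -2.262e-01 -2.000e-03]
 [-2.262e-01 -9.741e-01  1.400e-03]
 [-2.300e-03 -9.000e-04 -1.000e+00]]
```

View pics/d2.png

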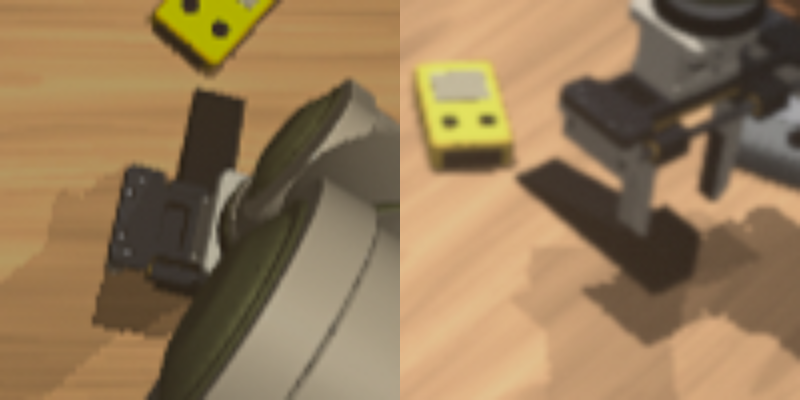

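Call:
send_rows --rows '[{"rx":0,"ry":0,"rz":0,"tx":-1,"ty":2,"tz":-14,"grip":85},{"rx":0,"ry":0,"rz":0,"tx":0,"ty":0,"tz":0,"grip":85}]' --grip_force 40

```text
clock: 1.88
tcp_pos: [0.4719, -0.353, 0.0088]
orientation: [0.994, -0.114, 0.001, 0.0]
contact_force: [-0.6, -0.8, -0.6]
opening: 0.67
```

Call:
send_rows --rows '[{"rx":0,"ry":0,"rz":0,"tx":0,"ty":0,"tz":0,"grip":255},{"rx":0,"ry":0,"rz":0,"tx":0,"ty":0,"tz":0,"grip":255},{"rx":0,"ry":0,"rz":0,"tx":0,"ty":0,"tz":0,"grip":255},{"rx":0,"ry":0,"rz":0,"tx":0,"ty":0,"tz":0,"grip":255},{"rx":0,"ry":0,"rz":0,"tx":0,"ty":0,"tz":0,"grip":255}]' --grip_force 40

```text
clock: 2.3
tcp_pos: [0.4717, -0.3529, 0.0081]
orientation: [0.994, -0.114, 0.0, 0.0]
contact_force: [0.6, 0.2, -0.1]
opening: 0.358
```

```bash
python3 - <<'E'
from h import *
from bench import arm
import cv2
s=arm.state();print(s["clock"],s["tcp_pos"],s["orientation"],s["opening"])
t=cams.grab_frame("top")[:,:,::-1];u=cams.grab_frame("side")[:,:,::-1]
cv2.imwrite("pics/d3.png",np.hstack([cv2.resize(t[190:290,380:480],(400,400)),cv2.resize(u[130:230,340:440],(400,400))]))
E
```

```text
2.3 [ 0.47174123 -0.35289879  0.00814658] [ 9.93524883e-01 -1.13614076e-01  3.44558952e-04  1.75678888e-04] 0.35820284824187626
```

View pics/d3.png

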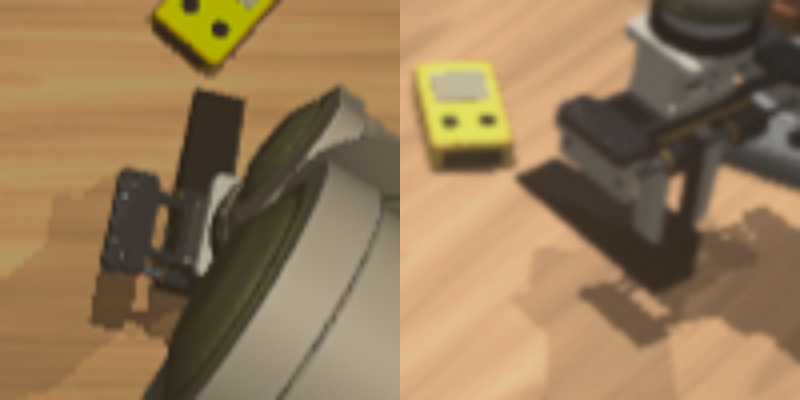

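Call:
send_rows --rows '[{"rx":0,"ry":0,"rz":0,"tx":0,"ty":0,"tz":0,"grip":255},{"rx":0,"ry":0,"rz":0,"tx":0,"ty":0,"tz":0,"grip":255},{"rx":0,"ry":0,"rz":0,"tx":0,"ty":0,"tz":0,"grip":255}]' --grip_force 40

```text
clock: 2.65
tcp_pos: [0.4714, -0.3526, 0.0074]
orientation: [0.994, -0.114, -0.0, -0.0]
contact_force: [-0.4, -0.8, -0.7]
opening: 0.056
```

Call:
send_rows --rows '[{"rx":0,"ry":0,"rz":0,"tx":0,"ty":0,"tz":20,"grip":255},{"rx":0,"ry":0,"rz":0,"tx":0,"ty":0,"tz":30,"grip":255},{"rx":0,"ry":0,"rz":0,"tx":0,"ty":0,"tz":30,"grip":255},{"rx":0,"ry":0,"rz":0,"tx":0,"ty":0,"tz":0,"grip":255}]' --grip_force 40

```text
clock: 2.98
tcp_pos: [0.4736, -0.3544, 0.0922]
orientation: [0.993, -0.114, 0.003, 0.001]
contact_force: [0.8, -1.5, -0.1]
opening: 0.005
```

```bash
python3 - <<'E'
from h import *
from bench import arm
import cv2
s=arm.state();print(s["clock"],s["tcp_pos"],s["orientation"],s["opening"])
t=cams.grab_frame("top")[:,:,::-1];u=cams.grab_frame("side")[:,:,::-1]
cv2.imwrite("pics/d4.png",np.hstack([cv2.resize(t[190:290,380:480],(400,400)),cv2.resize(u[130:230,340:440],(400,400))]))
E
```

```text
2.9833 [ 0.47355239 -0.35443944  0.09222956] [ 0.9934948  -0.11382951  0.00295933  0.00147022] 0.005123299101641473
```

View pics/d4.png

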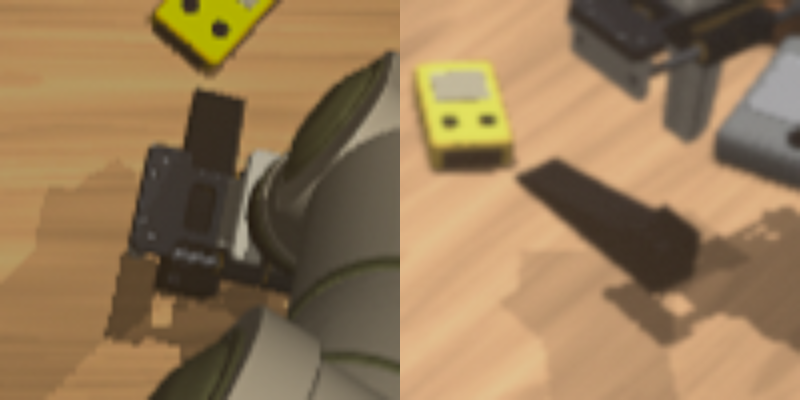

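```bash
python3 - <<'E'
from h import *
from bench import arm
import cv2
p=arm.state()["tcp_pos"];print(pix("side",p),pix("top",p))
q=np.array([.4717,-.3529,.008]);print(pix("side",q),pix("top",q))
u=cams.grab_frame("side")[:,:,::-1]
cv2.imwrite("pics/d5.png",cv2.resize(u[110:230,350:470],(600,600),interpolation=cv2.INTER_CUBIC))
cv2.imwrite("pics/d5s.png",u)
E
```

```text
[408.49527882 174.84422587] [432.53259599 254.11474011]
[404.85459165 196.28153368] [425.69864332 257.42051588]
```

View pics/d5.png

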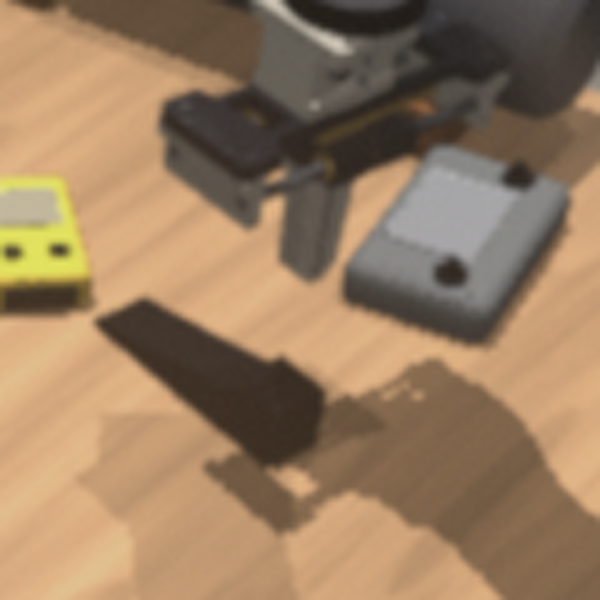

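View pics/d5s.png

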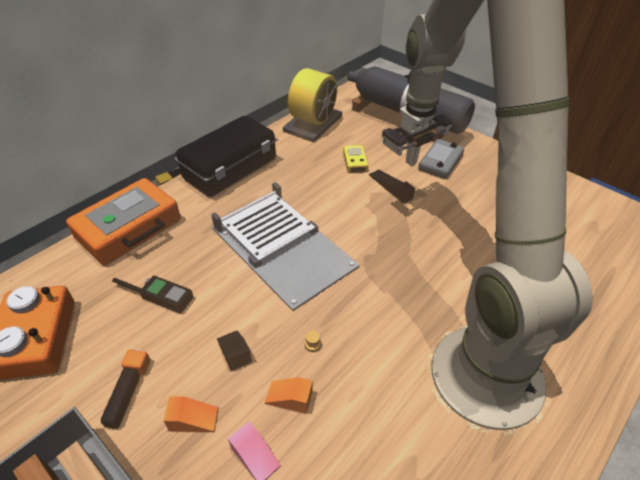

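```bash
python3 - <<'E'
from h import *
import cv2
for z in(0,.01,.02):print(z,pix("top",np.array([0,0,z])),pix("side",np.array([0,0,z])))
# base disc outline radius
for n in("top","side"):
  pts=[pix(n,np.array([.095*np.cos(a),.095*np.sin(a),.0])) for a in np.linspace(0,6.28,9)];print(n,np.round(pts).tolist())
E
```

```text
0 [311.54950244 414.39687419] [486.89452927 374.95183225]
0.01 [311.53276864 415.1848569 ] [488.07565958 372.65858203]
0.02 [311.51578157 415.98476558] [489.27315809 370.33355176]
top [[312.0, 381.0], [289.0, 391.0], [280.0, 414.0], [289.0, 438.0], [311.0, 448.0], [334.0, 438.0], [343.0, 415.0], [334.0, 391.0], [312.0, 381.0]]
side [[449.0, 349.0], [443.0, 376.0], [464.0, 406.0], [500.0, 418.0], [528.0, 403.0], [530.0, 374.0], [508.0, 347.0], [475.0, 337.0], [449.0, 349.0]]
```

Call:
send_rows --rows '[{"rx":0,"ry":0,"rz":0,"tx":0,"ty":40,"tz":10,"grip":0},{"rx":0,"ry":0,"rz":0,"tx":0,"ty":40,"tz":0,"grip":0},{"rx":0,"ry":0,"rz":0,"tx":0,"ty":40,"tz":0,"grip":85},{"rx":0,"ry":0,"rz":0,"tx":0,"ty":40,"tz":0,"grip":85},{"rx":0,"ry":0,"rz":0,"tx":0,"ty":0,"tz":0,"grip":85}]' --grip_force 40

```text
clock: 3.55
tcp_pos: [0.4705, -0.1842, 0.096]
orientation: [0.994, -0.109, -0.002, -0.002]
contact_force: [0.7, 0.2, 0.1]
opening: 0.313
```

```bash
python3 - <<'E'
from h import *
from bench import arm
import cv2
s=arm.state();p=s["tcp_pos"];print(s["clock"],p,s["orientation"],s["opening"],pix("side",p),pix("top",p))
u=cams.grab_frame("side")[:,:,::-1]
t=cams.grab_frame("top")[:,:,::-1]
x,y=pix("side",p).astype(int);X,Y=pix("top",p).astype(int);print(x,y,X,Y)
cv2.imwrite("pics/e1.png",np.hstack([cv2.resize(u[y-50:y+50,x-50:x+50],(400,400),interpolation=cv2.INTER_CUBIC),cv2.resize(t[Y-50:Y+50,X-50:X+50],(400,400),interpolation=cv2.INTER_CUBIC)]))
E
```

```text
3.55 [ 0.47045293 -0.18416548  0.09596194] [ 0.99402599 -0.10910136 -0.0022789  -0.00200741] 0.3125796835338698 [372.59413701 201.87222572] [375.785659   253.92978827]
372 201 375 253
```

View pics/e1.png

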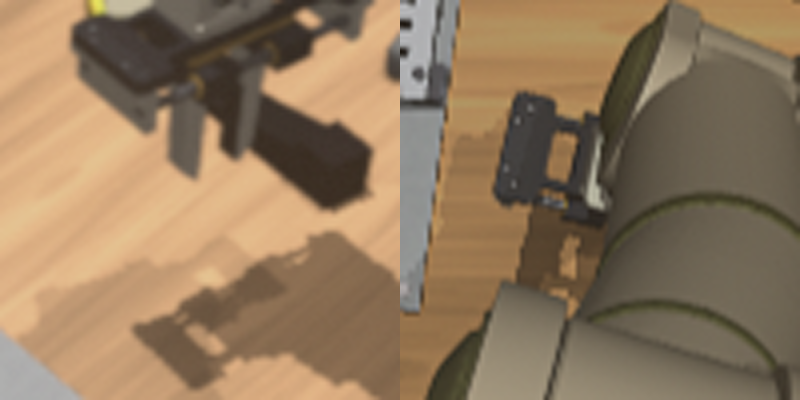

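```bash
python3 - <<'E'
from h import *
from scipy.optimize import least_squares
P=[np.array([.47355,-.35444,.09223]),np.array([.47045,-.18417,.09596])]
O=[np.array([411.4,164.6]),np.array([322+(212-1.5)/4,151+(168-1.5)/4])]
for z in (0,.01,.02,.03):print(z,[ (pix("side",p+[0,0,z])-o).round(1) for p,o in zip(P,O)])
r=least_squares(lambda v:np.concatenate([pix("side",p+v)-o for p,o in zip(P,O)]),[0,0,0]);print(r.x,r.fun)
p=P[1]
yaw=np.radians(77)
for h in(.085,.1,.115):
  for w in(.05,.07,.09):
    print(h,w,pix("top",p+[w*np.cos(yaw),w*np.sin(yaw),h]).round(1))
E
```

```text
0 [array([-2.9,  8.8]), array([-2. ,  9.2])]
0.01 [array([-2.4,  6. ]), array([-1.7,  6.4])]
0.02 [array([-1.9,  3.2]), array([-1.4,  3.6])]
0.03 [array([-1.4,  0.4]), array([-1.1,  0.7])]
[-3.61936109e-03  9.84734568e-05  3.39520101e-02] [-0.14505698 -0.186497    0.13530491  0.17395896]
0.085 0.05 [362.3 245.9]
0.085 0.07 [355.2 244.2]
0.085 0.09 [348.1 242.5]
0.1 0.05 [362.9 245.1]
0.1 0.07 [355.7 243.4]
0.1 0.09 [348.5 241.7]
0.115 0.05 [363.5 244.3]
0.115 0.07 [356.2 242.6]
0.115 0.09 [348.9 240.9]
```

Call:
send_rows --rows '[{"rx":0,"ry":0,"rz":0,"tx":0,"ty":-40,"tz":0,"grip":85},{"rx":0,"ry":0,"rz":0,"tx":0,"ty":-40,"tz":0,"grip":85},{"rx":0,"ry":0,"rz":0,"tx":0,"ty":-40,"tz":0,"grip":85},{"rx":0,"ry":0,"rz":0,"tx":0,"ty":-40,"tz":0,"grip":85},{"rx":0,"ry":0,"rz":0,"tx":0,"ty":0,"tz":0,"grip":85}]' --grip_force 40

```text
clock: 4.07
tcp_pos: [0.4689, -0.3639, 0.097]
orientation: [0.993, -0.119, 0.0, 0.003]
contact_force: [0.5, -0.2, 0.0]
opening: 0.659
```

Call:
send_rows --rows '[{"rx":0,"ry":0,"rz":0,"tx":0,"ty":0,"tz":-40,"grip":85},{"rx":0,"ry":0,"rz":0,"tx":0,"ty":0,"tz":-40,"grip":85},{"rx":0,"ry":0,"rz":0,"tx":0,"ty":0,"tz":0,"grip":85}]' --grip_force 40

```text
clock: 4.32
tcp_pos: [0.467, -0.352, 0.0107]
orientation: [0.993, -0.115, -0.005, -0.002]
contact_force: [-0.3, 0.4, -0.3]
opening: 0.668
```

Call:
send_rows --rows '[{"rx":0,"ry":0,"rz":0,"tx":1,"ty":0,"tz":-10,"grip":85},{"rx":0,"ry":0,"rz":0,"tx":0,"ty":0,"tz":-10,"grip":85},{"rx":0,"ry":0,"rz":0,"tx":0,"ty":0,"tz":0,"grip":85},{"rx":0,"ry":0,"rz":0,"tx":0,"ty":0,"tz":0,"grip":85}]' --grip_force 40

```text
clock: 4.65
tcp_pos: [0.4729, -0.3531, -0.0015]
orientation: [0.994, -0.114, 0.0, 0.0]
contact_force: [1.1, 0.7, -0.1]
opening: 0.669
```

```bash
python3 - <<'E'
from h import *
from bench import arm
import cv2
s=arm.state();p=s["tcp_pos"];print(s["clock"],p,s["orientation"],s["opening"],pix("side",p),pix("side",p+[0,0,.035]))
u=cams.grab_frame("side")[:,:,::-1]
cv2.imwrite("pics/e2.png",cv2.resize(u[130:230,340:440],(600,600),interpolation=cv2.INTER_CUBIC))
E
```

```text
4.65 [ 0.47293565 -0.35309339 -0.00153897] [ 9.93529237e-01 -1.13575173e-01  4.98311035e-04  2.94488217e-04] 0.6690693472604874 [404.13340188 198.47712286] [405.69654356 189.5125394 ]
```

View pics/e2.png

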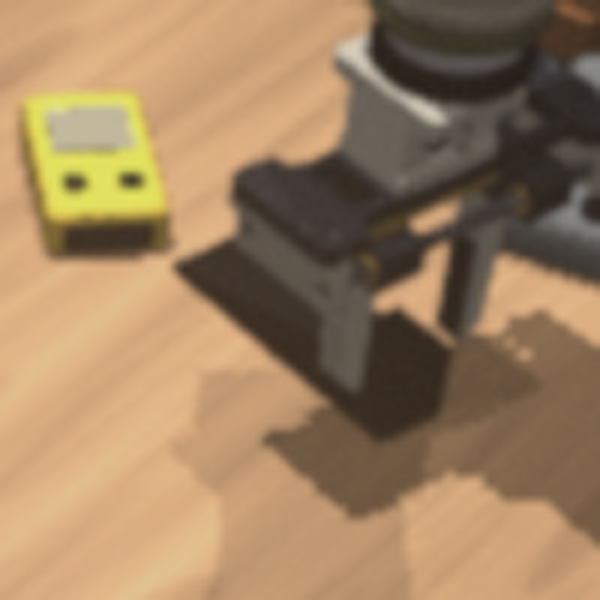

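Call:
send_rows --rows '[{"rx":0,"ry":0,"rz":0,"tx":0,"ty":0,"tz":-8,"grip":85},{"rx":0,"ry":0,"rz":0,"tx":0,"ty":0,"tz":-8,"grip":85},{"rx":0,"ry":0,"rz":0,"tx":0,"ty":0,"tz":0,"grip":85},{"rx":0,"ry":0,"rz":0,"tx":0,"ty":0,"tz":0,"grip":85}]' --grip_force 40

```text
clock: 5.03
tcp_pos: [0.4722, -0.3524, -0.0189]
orientation: [0.994, -0.114, -0.0, -0.0]
contact_force: [0.2, -0.4, -0.1]
opening: 0.666
```

```bash
python3 - <<'E'
from h import *
from bench import arm
import cv2
s=arm.state();p=s["tcp_pos"];print(s["clock"],p,s["orientation"],s["opening"],pix("side",p),pix("side",p+[0,0,.035]))
u=cams.grab_frame("side")[:,:,::-1]
cv2.imwrite("pics/e3.png",cv2.resize(u[130:230,340:440],(600,600),interpolation=cv2.INTER_CUBIC))
E
```

```text
5.0333 [ 0.47219149 -0.35240906 -0.018865  ] [ 9.93535415e-01 -1.13521672e-01 -4.08211952e-04 -2.07078740e-04] 0.665998454874818 [403.44729365 203.02341738] [404.98572791 194.21119684]
```

View pics/e3.png

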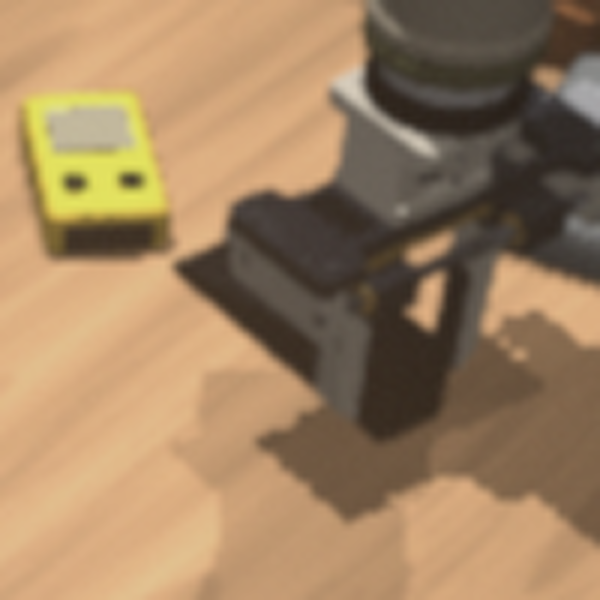

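Call:
send_rows --rows '[{"rx":0,"ry":0,"rz":0,"tx":0,"ty":0,"tz":-5,"grip":85},{"rx":0,"ry":0,"rz":0,"tx":0,"ty":0,"tz":0,"grip":150},{"rx":0,"ry":0,"rz":0,"tx":0,"ty":0,"tz":0,"grip":255},{"rx":0,"ry":0,"rz":0,"tx":0,"ty":0,"tz":0,"grip":255},{"rx":0,"ry":0,"rz":0,"tx":0,"ty":0,"tz":0,"grip":255}]' --grip_force 40

```text
clock: 5.5
tcp_pos: [0.4725, -0.3527, -0.0234]
orientation: [0.994, -0.114, -0.0, -0.0]
contact_force: [0.1, 1.0, -1.1]
opening: 0.428
```

Call:
send_rows --rows '[{"rx":0,"ry":0,"rz":0,"tx":0,"ty":0,"tz":0,"grip":255},{"rx":0,"ry":0,"rz":0,"tx":0,"ty":0,"tz":0,"grip":255},{"rx":0,"ry":0,"rz":0,"tx":0,"ty":0,"tz":0,"grip":255}]' --grip_force 40

```text
clock: 5.75
tcp_pos: [0.4725, -0.3527, -0.0234]
orientation: [0.994, -0.114, -0.0, -0.0]
contact_force: [-0.5, -0.4, 0.3]
opening: 0.429
```

Call:
send_rows --rows '[{"rx":0,"ry":0,"rz":0,"tx":0,"ty":0,"tz":15,"grip":255},{"rx":0,"ry":0,"rz":0,"tx":0,"ty":0,"tz":30,"grip":255},{"rx":0,"ry":0,"rz":0,"tx":0,"ty":0,"tz":35,"grip":255},{"rx":0,"ry":0,"rz":0,"tx":0,"ty":0,"tz":0,"grip":255}]' --grip_force 40

```text
clock: 6.08
tcp_pos: [0.4746, -0.3546, 0.0616]
orientation: [0.993, -0.114, 0.003, 0.002]
contact_force: [-0.7, -0.2, -1.5]
opening: 0.426
```

```bash
python3 - <<'E'
from h import *
from bench import arm
import cv2
s=arm.state();p=s["tcp_pos"];print(s["clock"],p,s["orientation"],s["opening"],s["contact_force"])
u=cams.grab_frame("side")[:,:,::-1];t=cams.grab_frame("top")[:,:,::-1]
cv2.imwrite("pics/e4.png",np.hstack([cv2.resize(u[110:230,330:450],(400,400),interpolation=cv2.INTER_CUBIC),cv2.resize(t[190:290,380:480],(400,400),interpolation=cv2.INTER_CUBIC)]))
y=np.radians(-13.1);tip=p+[.145*np.cos(y),.145*np.sin(y),.0234+.006]
for w in(-.02,.02):
  q=tip+[-w*np.sin(y),w*np.cos(y),0];a=pix("side",q);b=pix("top",q);print(((a-[330,110])/.3).round(),((b-[380,190])*4).round())
E
```

```text
6.0833 [ 0.47462424 -0.35455817  0.06158522] [ 0.99348866 -0.11388003  0.00304053  0.00154307] 0.42552005653350866 [-0.68833996 -0.2077827  -1.50458078]
[171. 122.] [277.  72.]
[137. 137.] [225.  60.]
```

View pics/e4.png

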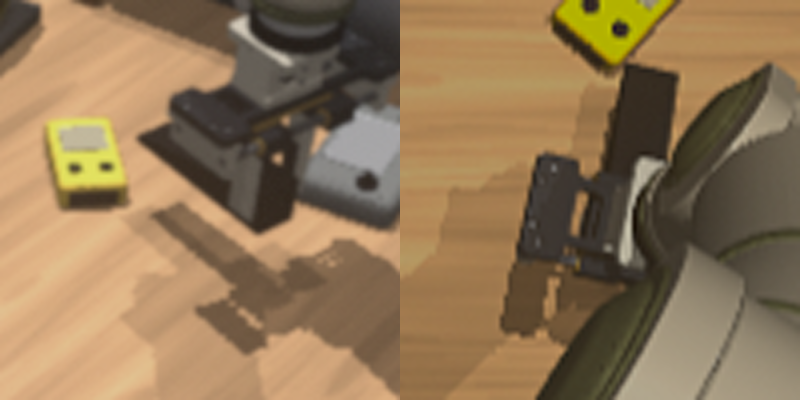

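Call:
send_rows --rows '[{"rx":0,"ry":0,"rz":0.6,"tx":-2,"ty":20,"tz":0,"grip":255},{"rx":0,"ry":0,"rz":0.6,"tx":-2,"ty":35,"tz":0,"grip":255},{"rx":0,"ry":0,"rz":0.6,"tx":-3,"ty":35,"tz":0,"grip":255},{"rx":0,"ry":0,"rz":0.6,"tx":-3,"ty":35,"tz":0,"grip":255},{"rx":0,"ry":0,"rz":0.6,"tx":-3,"ty":35,"tz":0,"grip":255}]' --grip_force 40

```text
clock: 6.6
tcp_pos: [0.4581, -0.1911, 0.0553]
orientation: [0.996, -0.088, -0.001, -0.0]
contact_force: [0.1, 0.6, -0.9]
opening: 0.431
```

Call:
send_rows --rows '[{"rx":0,"ry":0,"rz":0.6,"tx":-3,"ty":35,"tz":0,"grip":255},{"rx":0,"ry":0,"rz":0.6,"tx":-3,"ty":35,"tz":0,"grip":255},{"rx":0,"ry":0,"rz":0.6,"tx":-3,"ty":35,"tz":0,"grip":255},{"rx":0,"ry":0,"rz":0.6,"tx":-3,"ty":35,"tz":0,"grip":255},{"rx":0,"ry":0,"rz":0.6,"tx":-3,"ty":35,"tz":0,"grip":255}]' --grip_force 40

```text
clock: 7.02
tcp_pos: [0.4432, -0.0162, 0.0555]
orientation: [0.998, -0.061, -0.001, 0.0]
contact_force: [1.8, 0.2, -2.0]
opening: 0.424
```

Call:
send_rows --rows '[{"rx":0,"ry":0,"rz":0.6,"tx":-8,"ty":35,"tz":0,"grip":255},{"rx":0,"ry":0,"rz":0,"tx":-8,"ty":35,"tz":0,"grip":255},{"rx":0,"ry":0,"rz":0,"tx":-8,"ty":35,"tz":0,"grip":255},{"rx":0,"ry":0,"rz":0,"tx":0,"ty":15,"tz":0,"grip":255},{"rx":0,"ry":0,"rz":0,"tx":0,"ty":0,"tz":0,"grip":255}]' --grip_force 40

```text
clock: 7.43
tcp_pos: [0.4194, 0.1061, 0.0554]
orientation: [0.999, -0.053, -0.001, -0.0]
contact_force: [0.2, -0.2, -1.3]
opening: 0.429
```

```bash
cat > look.py <<'E'
import sys
from h import *
from bench import arm
import cv2
s=arm.state();p=s["tcp_pos"];print(s["clock"],p.round(4),s["orientation"].round(4),s["opening"].round(3),s["contact_force"].round(1))
q=s["orientation"];y=2*np.arctan2(q[1],q[0]);ex=np.array([np.cos(y),np.sin(y)])
tip=p[:2]+.145*ex
a=np.radians(-6.5);O=np.array([.569,.036]);d=tip-O
print("yaw",np.degrees(y).round(2),"tip in stand",[(d@[np.cos(a),np.sin(a)]).round(4),(d@[-np.sin(a),np.cos(a)]).round(4)],"underside",(p[2]+.0234).round(4))
u=cams.grab_frame("side")[:,:,::-1];t=cams.grab_frame("top")[:,:,::-1]
cv2.imwrite("pics/%s.png"%sys.argv[1],np.hstack([cv2.resize(u[180:310,205:365],(480,390),interpolation=cv2.INTER_CUBIC),cv2.resize(t[150:290,250:360],(306,390),interpolation=cv2.INTER_CUBIC)]))
E
python3 look.py f1
```

```text
Traceback (most recent call last):
  File "look.py", line 5, in <module>
    s=arm.state();p=s["tcp_pos"];print(s["clock"],p.round(4),s["orientation"].round(4),s["opening"].round(3),s["contact_force"].round(1))
                                                                                       ^^^^^^^^^^^^^^^^^^
AttributeError: 'float' object has no attribute 'round'
```

```bash
sed -i 's/s\["opening"\].round(3)/round(s["opening"],3)/' look.py; python3 look.py f1
```

```text
7.4333 [0.4194 0.1061 0.0554] [ 9.986e-01 -5.290e-02 -9.000e-04 -1.000e-04] 0.429 [ 0.2 -0.2 -1.3]
yaw -6.07 tip in stand [np.float64(-0.0116), np.float64(0.0538)] underside 0.0788
```

View pics/f1.png

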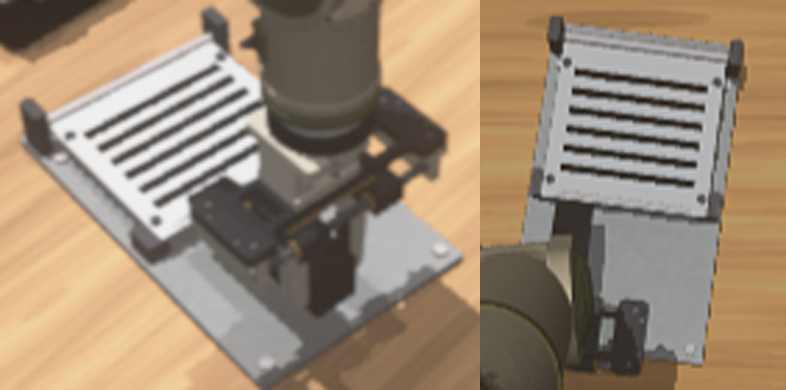

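Call:
send_rows --rows '[{"rx":0,"ry":0,"rz":-0.4,"tx":-3,"ty":0,"tz":-15,"grip":255},{"rx":0,"ry":0,"rz":0,"tx":0,"ty":0,"tz":-20,"grip":255},{"rx":0,"ry":0,"rz":0,"tx":0,"ty":0,"tz":-15,"grip":255},{"rx":0,"ry":0,"rz":0,"tx":0,"ty":0,"tz":-8,"grip":255},{"rx":0,"ry":0,"rz":0,"tx":0,"ty":0,"tz":0,"grip":255}]' --grip_force 40

```text
clock: 7.95
tcp_pos: [0.4167, 0.1005, -0.003]
orientation: [0.998, -0.061, -0.001, 0.001]
contact_force: [-0.4, -0.1, -1.6]
opening: 0.431
```

```bash
python3 look.py f2
```

```text
7.95 [ 0.4167  0.1005 -0.003 ] [ 9.981e-01 -6.090e-02 -1.400e-03  8.000e-04] 0.431 [-0.4 -0.1 -1.6]
yaw -6.99 tip in stand [np.float64(-0.0136), np.float64(0.0456)] underside 0.0204
```

View pics/f2.png

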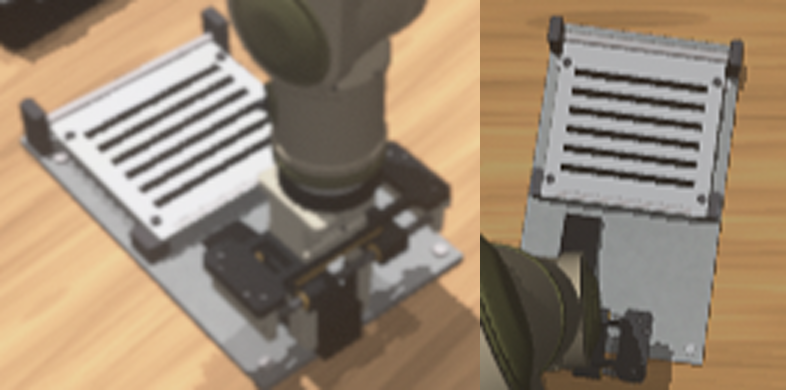

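Call:
send_rows --rows '[{"rx":0,"ry":0,"rz":0.4,"tx":0,"ty":0,"tz":-6,"grip":255},{"rx":0,"ry":0,"rz":0,"tx":9,"ty":-7,"tz":0,"grip":255},{"rx":0,"ry":0,"rz":0,"tx":9,"ty":-7,"tz":0,"grip":255},{"rx":0,"ry":0,"rz":0,"tx":9,"ty":-7,"tz":0,"grip":255},{"rx":0,"ry":0,"rz":0,"tx":0,"ty":0,"tz":0,"grip":255}]' --grip_force 40

```text
clock: 8.47
tcp_pos: [0.4478, 0.0795, -0.007]
orientation: [0.998, -0.058, 0.002, 0.0]
contact_force: [0.1, -0.2, -1.0]
opening: 0.426
```

```bash
python3 - <<'E'
from h import *
print(ray("top",(287,227.5),.026),ray("top",(288.8,224.3),.037),ray("top",(288.8,224.3),.033))
E
python3 look.py f3
```

```text
[0.5596203  0.08114621 0.026     ] [0.56766207 0.07509566 0.037     ] [0.56842881 0.07532987 0.033     ]
8.4667 [ 0.4478  0.0795 -0.007 ] [ 9.983e-01 -5.760e-02  1.700e-03  1.000e-04] 0.426 [ 0.1 -0.2 -1. ]
yaw -6.61 tip in stand [np.float64(0.0196), np.float64(0.0292)] underside 0.0164
```

View pics/f3.png

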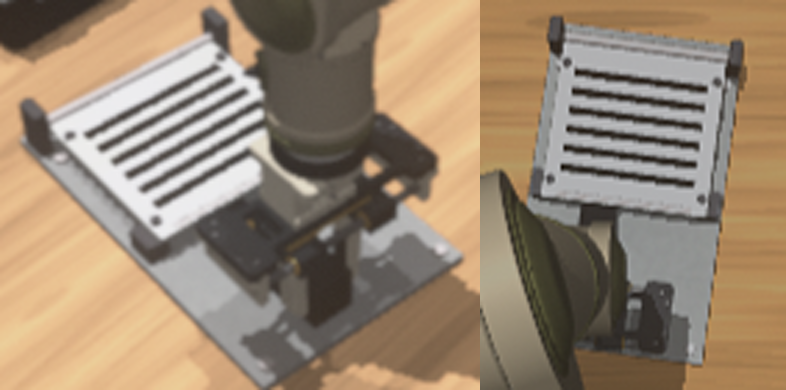

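Call:
send_rows --rows '[{"rx":0,"ry":0,"rz":0,"tx":-1,"ty":-10,"tz":-2,"grip":255},{"rx":0,"ry":0,"rz":0,"tx":-1,"ty":-12,"tz":-2,"grip":255},{"rx":0,"ry":0,"rz":0,"tx":0,"ty":0,"tz":-2,"grip":255},{"rx":0,"ry":0,"rz":0,"tx":0,"ty":0,"tz":0,"grip":255},{"rx":0,"ry":0,"rz":0,"tx":0,"ty":0,"tz":0,"grip":255}]' --grip_force 40

```text
clock: 8.98
tcp_pos: [0.4422, 0.0596, -0.0135]
orientation: [0.998, -0.056, -0.0, -0.0]
contact_force: [-0.1, -0.2, -1.9]
opening: 0.431
```

```bash
python3 look.py f4
```

```text
8.9833 [ 0.4422  0.0596 -0.0135] [ 9.984e-01 -5.640e-02 -2.000e-04 -1.000e-04] 0.431 [-0.1 -0.2 -1.9]
yaw -6.47 tip in stand [np.float64(0.0164), np.float64(0.0091)] underside 0.0099
```

View pics/f4.png

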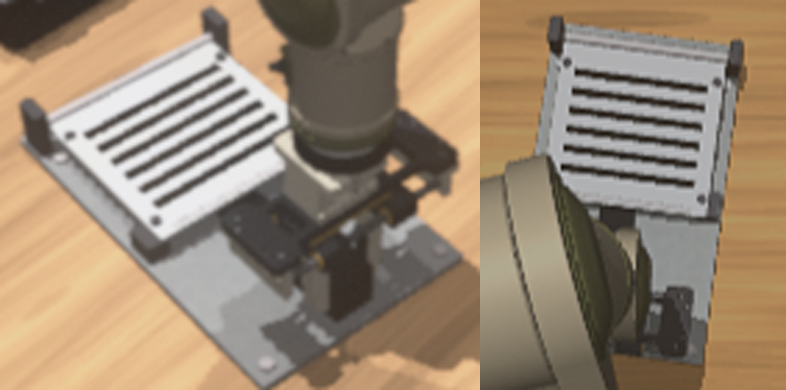

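Call:
send_rows --rows '[{"rx":0,"ry":0,"rz":0,"tx":0,"ty":0,"tz":-1,"grip":255},{"rx":0,"ry":0,"rz":0,"tx":0,"ty":0,"tz":0,"grip":255}]' --grip_force 40

```text
clock: 9.25
tcp_pos: [0.4425, 0.0601, -0.0136]
orientation: [0.998, -0.056, 0.0, -0.0]
contact_force: [-1.4, -0.1, 19.3]
opening: 0.428
```

Call:
send_rows --rows '[{"rx":0,"ry":0,"rz":0,"tx":0,"ty":0,"tz":-1,"grip":255},{"rx":0,"ry":0,"rz":0,"tx":0,"ty":0,"tz":0,"grip":255}]' --grip_force 40

```text
clock: 9.42
tcp_pos: [0.4426, 0.0601, -0.0136]
orientation: [0.998, -0.056, 0.001, -0.001]
contact_force: [-4.8, -1.1, 38.3]
opening: 0.425
```

Call:
send_rows --rows '[{"rx":0,"ry":0,"rz":0,"tx":0,"ty":0,"tz":1.5,"grip":255},{"rx":0,"ry":0,"rz":0,"tx":8,"ty":-0.9,"tz":0,"grip":255},{"rx":0,"ry":0,"rz":0,"tx":10,"ty":-1.1,"tz":0,"grip":255},{"rx":0,"ry":0,"rz":0,"tx":10,"ty":-1.1,"tz":0,"grip":255},{"rx":0,"ry":0,"rz":0,"tx":0,"ty":0,"tz":0,"grip":255}]' --grip_force 40

```text
clock: 9.83
tcp_pos: [0.4678, 0.0565, -0.0138]
orientation: [0.998, -0.056, -0.003, 0.0]
contact_force: [-8.7, 0.1, 19.2]
opening: 0.426
```

```bash
python3 look.py f5
```

```text
9.8333 [ 0.4678  0.0565 -0.0138] [ 0.9984 -0.0557 -0.0033  0.    ] 0.426 [-8.7  0.1 19.2]
yaw -6.38 tip in stand [np.float64(0.0422), np.float64(0.0092)] underside 0.0096
```

View pics/f5.png

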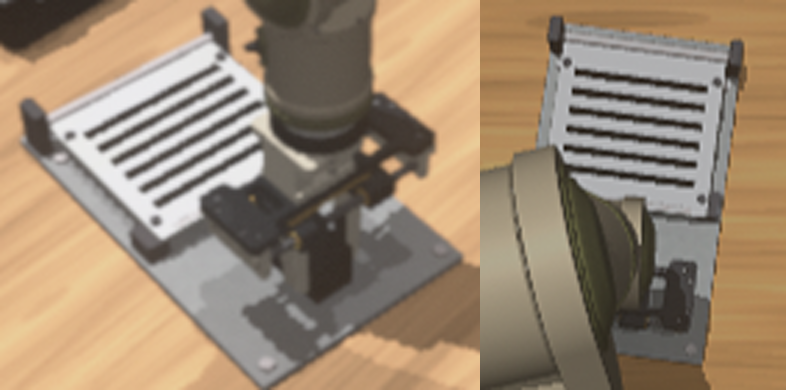

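Call:
send_rows --rows '[{"rx":0,"ry":0,"rz":0,"tx":0,"ty":0,"tz":0.5,"grip":255},{"rx":0,"ry":0,"rz":0,"tx":6,"ty":-0.7,"tz":0,"grip":255},{"rx":0,"ry":0,"rz":0,"tx":6,"ty":-0.7,"tz":0,"grip":255},{"rx":0,"ry":0,"rz":0,"tx":6,"ty":-0.7,"tz":0,"grip":255},{"rx":0,"ry":0,"rz":0,"tx":0,"ty":0,"tz":0,"grip":255}]' --grip_force 40

```text
clock: 10.35
tcp_pos: [0.4843, 0.0546, -0.0138]
orientation: [0.998, -0.055, -0.005, 0.0]
contact_force: [-13.3, 3.7, 11.5]
opening: 0.427
```

```bash
python3 look.py f6
```

```text
10.35 [ 0.4843  0.0546 -0.0138] [ 0.9984 -0.0555 -0.0046  0.    ] 0.427 [-13.3   3.7  11.5]
yaw -6.36 tip in stand [np.float64(0.0588), np.float64(0.0093)] underside 0.0096
```

Call:
send_rows --rows '[{"rx":0,"ry":0,"rz":0,"tx":5,"ty":-0.6,"tz":0,"grip":255},{"rx":0,"ry":0,"rz":0,"tx":5,"ty":-0.6,"tz":0,"grip":255},{"rx":0,"ry":0,"rz":0,"tx":0,"ty":0,"tz":0,"grip":255},{"rx":0,"ry":0,"rz":0,"tx":0,"ty":0,"tz":0,"grip":255}]' --grip_force 40

```text
clock: 10.78
tcp_pos: [0.495, 0.053, -0.0138]
orientation: [0.998, -0.056, -0.004, 0.0]
contact_force: [-10.6, 1.8, 9.7]
opening: 0.426
```

```bash
python3 look.py f7
```

```text
10.7833 [ 0.495   0.053  -0.0138] [ 9.984e-01 -5.590e-02 -3.700e-03  2.000e-04] 0.426 [-10.6   1.8   9.7]
yaw -6.41 tip in stand [np.float64(0.0695), np.float64(0.0088)] underside 0.0096
```

View pics/f6.png

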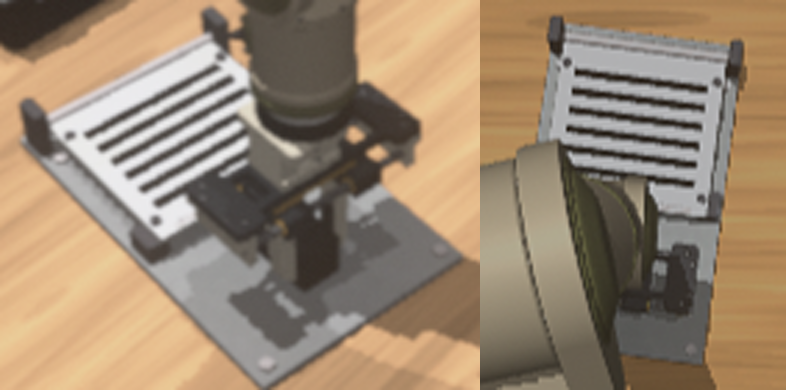

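View pics/f7.png

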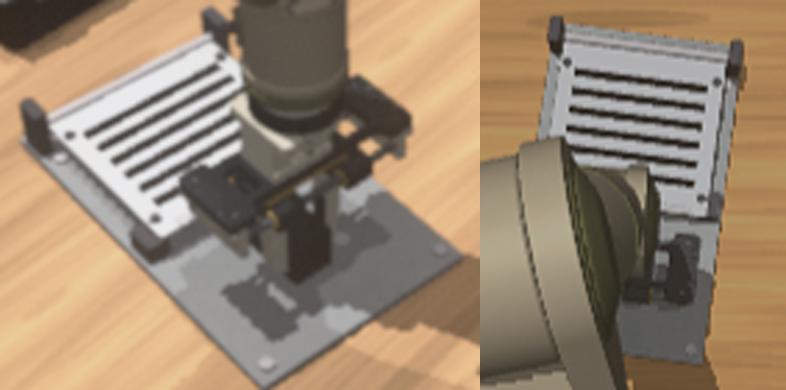

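```bash
cat > lift.py <<'E'
from h import *
import cv2
from bench import arm
r=cv2.imread("pics/side0.png");u=np.ascontiguousarray(cams.grab_frame("side")[:,:,::-1])
g=lambda i:cv2.cvtColor(i,cv2.COLOR_BGR2GRAY)
a=np.radians(-6.5);ex=np.array([np.cos(a),np.sin(a)]);ey=np.array([-np.sin(a),np.cos(a)]);O=np.array([.569,.036])
pts=[];lab=[]
G=cv2.goodFeaturesToTrack(g(r)[185:265,208:300],25,.03,5).reshape(-1,2)+[208,185]
p1,st,e=cv2.calcOpticalFlowPyrLK(g(r),g(u),G.astype(np.float32),None,winSize=(9,9),maxLevel=0)
for A,B,s,er in zip(G,p1,st,e):
    if not s or er>12: continue
    w=ray("side",A,.038)[:2]-O; x=w@ex;y=w@ey
    P=np.array([*(O+ex*x+ey*y),.038]);J=(pix("side",P+[0,0,.001])-pix("side",P))
    d=B-A; print("px",A.round(),"stand x,y mm",(x*1e3).round(),(y*1e3).round(),"d",d.round(2),"lift mm",round(float(d@J/(J@J)),1),"lip-equiv",round(float(d@J/(J@J))*180/max(185-x*1e3,20),1))
E
python3 lift.py
```

```text
px [247. 238.] stand x,y mm 84.0 75.0 d [ 0.37 -0.57] lift mm 1.9 lip-equiv 3.5
px [252. 243.] stand x,y mm 61.0 75.0 d [ 0.42 -0.71] lift mm 2.4 lip-equiv 3.5
px [277. 202.] stand x,y mm 147.0 -72.0 d [-0.07 -0.07] lift mm 0.3 lip-equiv 1.3
px [227. 227.] stand x,y mm 153.0 92.0 d [-0.3   0.04] lift mm 0.1 lip-equiv 0.3
px [277. 196.] stand x,y mm 167.0 -88.0 d [ 0.12 -0.27] lift mm 1.0 lip-equiv 8.8
px [222. 220.] stand x,y mm 185.0 87.0 d [-0.44  0.05] lift mm 0.1 lip-equiv 1.2
px [258. 259.] stand x,y mm 5.0 96.0 d [-0.26 -0.44] lift mm 1.8 lip-equiv 1.8
px [273. 189.] stand x,y mm 200.0 -98.0 d [ 0.22 -0.11] lift mm 0.4 lip-equiv 3.2
px [220. 234.] stand x,y mm 143.0 121.0 d [-0.1 -0.4] lift mm 1.5 lip-equiv 6.6
px [212. 214.] stand x,y mm 224.0 95.0 d [0.37 0.73] lift mm -2.9 lip-equiv -26.2
px [267. 263.] stand x,y mm -21.0 87.0 d [-0.36 -0.28] lift mm 1.2 lip-equiv 1.0
px [212. 228.] stand x,y mm 176.0 125.0 d [ 0.5  -0.24] lift mm 0.5 lip-equiv 4.3
```

Call:
send_rows --rows '[{"rx":0,"ry":0,"rz":0,"tx":4,"ty":-0.5,"tz":0,"grip":255},{"rx":0,"ry":0,"rz":0,"tx":5,"ty":-0.6,"tz":0,"grip":255},{"rx":0,"ry":0,"rz":0,"tx":4,"ty":-0.5,"tz":0,"grip":255},{"rx":0,"ry":0,"rz":0,"tx":0,"ty":0,"tz":0,"grip":255},{"rx":0,"ry":0,"rz":0,"tx":0,"ty":0,"tz":0,"grip":255}]' --grip_force 40

```text
clock: 11.35
tcp_pos: [0.5074, 0.0514, -0.0138]
orientation: [0.998, -0.056, -0.004, 0.0]
contact_force: [-12.6, 1.4, 10.5]
opening: 0.428
```

```bash
python3 look.py f8; python3 lift.py
```

```text
11.35 [ 0.5074  0.0514 -0.0138] [ 9.984e-01 -5.590e-02 -4.100e-03  2.000e-04] 0.428 [-12.6   1.4  10.5]
yaw -6.41 tip in stand [np.float64(0.0821), np.float64(0.0085)] underside 0.0096
px [238. 229.] stand x,y mm 128.0 74.0 d [ 0.21 -0.6 ] lift mm 2.1 lip-equiv 6.6
px [247. 238.] stand x,y mm 84.0 75.0 d [ 0.35 -1.09] lift mm 3.9 lip-equiv 6.9
px [242. 233.] stand x,y mm 108.0 74.0 d [ 0.22 -0.76] lift mm 2.7 lip-equiv 6.3
px [256. 247.] stand x,y mm 42.0 76.0 d [ 0.15 -1.31] lift mm 4.8 lip-equiv 6.1
px [252. 243.] stand x,y mm 61.0 75.0 d [ 0.27 -1.19] lift mm 4.3 lip-equiv 6.2
px [227. 227.] stand x,y mm 153.0 92.0 d [-0.28 -0.12] lift mm 0.6 lip-equiv 3.5
px [226. 232.] stand x,y mm 139.0 104.0 d [-0.14 -0.25] lift mm 1.0 lip-equiv 3.9
px [222. 220.] stand x,y mm 185.0 87.0 d [-0.44 -0.01] lift mm 0.3 lip-equiv 3.0
px [258. 259.] stand x,y mm 5.0 96.0 d [-0.26 -1.22] lift mm 4.7 lip-equiv 4.7
px [273. 189.] stand x,y mm 200.0 -98.0 d [ 0.2  -0.24] lift mm 0.8 lip-equiv 7.5
px [220. 234.] stand x,y mm 143.0 121.0 d [-0.1  -0.39] lift mm 1.5 lip-equiv 6.4
px [212. 214.] stand x,y mm 224.0 95.0 d [0.36 0.69] lift mm -2.8 lip-equiv -24.9
px [267. 263.] stand x,y mm -21.0 87.0 d [-0.5   0.51] lift mm -1.7 lip-equiv -1.5
px [212. 228.] stand x,y mm 176.0 125.0 d [ 0.48 -0.23] lift mm 0.5 lip-equiv 4.1
```

View pics/f8.png

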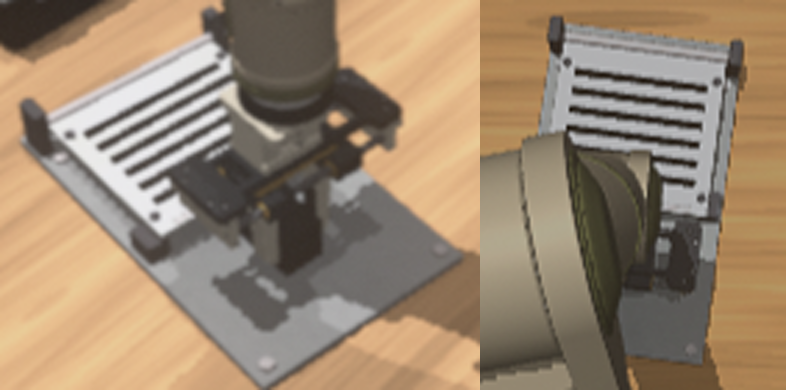

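Call:
send_rows --rows '[{"rx":0,"ry":0,"rz":0,"tx":0,"ty":0,"tz":0,"grip":255},{"rx":0,"ry":0,"rz":0,"tx":0,"ty":0,"tz":0,"grip":255},{"rx":0,"ry":0,"rz":0,"tx":0,"ty":0,"tz":0,"grip":255},{"rx":0,"ry":0,"rz":0,"tx":0,"ty":0,"tz":0,"grip":255}]' --grip_force 40

```text
clock: 11.83
tcp_pos: [0.5074, 0.0514, -0.0138]
orientation: [0.998, -0.056, -0.004, 0.0]
contact_force: [-11.9, 0.9, 10.8]
opening: 0.423
```

```bash
python3 - <<'E'
from bench import arm,workorder
s=arm.state();print(s["tcp_pos"],abs(s["dq"]).max(),s["contact_force"],s["opening"])
print(workorder.hand_in())
E
```

```text
[ 0.50739643  0.05136143 -0.01383099] 0.0017230742558647337 [-11.92173168   0.87081062  10.83624794] 0.4225422092914756
the job is handed in; nothing more can be done
None
```

The wedge is under the plate and holding it up, still gripped in the fingers. I handed the job in at about 12 s; no verdict is reported.

I gripped the wedge by its block, carried it over the table and set it on the base. I then slid it thin end first into the mouth until it carried the plate.

**Last checks:**
- **Lift:** about 6 mm at the front edge. Tracked points on the ribs read 6.1–6.9 mm and the wedge's geometry gives about 5.3 mm. One point near the front corner read 4.7 mm. Points near the hinge scattered too much to use.
- **Wedge position:** the tip is about 82 mm past the stand's origin and 8 mm off centre. It is flat on the base to about 0.5°, pressed down with about 11 N.
- **Grip and rest:** the fingers read 39–40 mm across a 40 mm block, the commanded grip is 40 N, and the arm is at rest.
- **Contact with the plate:** none of the pictures showed the robot touching the plate. I could not measure that contact force directly.
- **Other kit:** I saw nothing move, but I did not take a full-scene picture at the end to check it.

**What disagreed:** the real fingertips sit about 34 mm higher than the reported tool position. Because of this my first grasp closed on nothing above the block, without moving the wedge. I measured the offset in the side camera, corrected for it, and the second grasp held.

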